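# Open the yellow charging station by its push catch

## Robot

A 6-joint arm with a two-finger parallel gripper is mounted at the origin on the work surface. World frame = base frame: x ahead of the robot, y to its left, z up, the work surface at z = 0. Lengths are in m, angles in degrees, forces in N, time in s.
With the tool pointing down it reaches from about 0.4 to 0.825 m from the base axis. Payload 7 kg.
Tool frame: the origin (TCP) lies at the very end of the fingers, on their centre line; the grasp point (between the pads) lies 19 mm behind it; z points along the fingers, y is the line along which they close (so a half turn about z gives the same grasp; the last joint's range is limited). The gripper opens to 88 mm and grips with 3 to 60 N. Pads are 19 mm wide; open, the fingers measure 130 mm over their backs; the gripper's body (78 mm by 193 mm) begins 47 mm behind the grasp point.
Start: joints at [87.783, 20.546, 0.682, 0, -70.136, -16.507], TCP at [0.217, 0.639, 0.227] pointing down, gripper open.
Joint ranges: [-176.03, 176.03], [-82.01, 121.73], [-58.28, 71.71], [-173.87, 95.51], [-174.79, -0.11], [-173.66, 173.66]. Speed limits (degrees/s): [136.94, 136.94, 172.46, 180, 180, 180].

## Interface

Orientations are given as [roll, pitch, yaw] about the fixed x, y, z axes, in that order (R = Rz(yaw) Ry(pitch) Rx(roll)).
In Python, from plant import get_state, capture, close_job, regions_of gives the robot as it stands.
- The arm moves only by the tool jog_arm, never from a script. Its argument "moves" is a list of rows, each a list of 3 entries, a list of its own where there are three numbers: the shift along the tool's x, y, z in cm, then the turn about the tool's z in degrees, then the finger opening in cm, from 0 to 8.76. A call has 1 to 12 rows; each row shifts and turns the commanded pose from where the row before left it, along the tool's axes as they then stand; what a row does not reach is not made up. A row lasts 1/8 s, in which the tool goes at most 62.5 mm and 10.7 degrees, less where a joint would pass 70% of its speed; a pose out of reach is approached as far as the arm can. A call is refused whole if a number of a shift passes 6.25 or a number of a turn 10.7, either way. A call with a gripper value outside its range is refused whole. The fingers move at their own pace and stop on an object; "newtons" is the grip in N (left out, the last holds). Time passes only in rows, so rows that do not move let the fingers close. It gives the time, the measured TCP pose, the force, the opening and the grip force at its end, in the units of the state.
- get_state(): the state, without advancing time (a new reading comes with each control period).
- capture(name): name is "scene" or "top" or "wrist"; returns a dict with "pixels" (384x512x3 uint8, blue, green, red), "mtx" (3x3 intrinsics, pixels), "world_from_camera" (4x4, takes a point from camera to world coordinates); the wrist camera has in their place "hand_eye" (4x4, takes a point from camera to tool coordinates, whose origin is the TCP and whose axes are the flange's). Camera axes: x right, y down, z forward; pixel columns grow to the right and rows downward; lengths in m; the calibration is good to about 2 mm. A picture is of the moment at which its call begins: read the wrist's pose just before it. There is no depth.
- close_job(): hands the job in; it is judged then, once.
Trained networks look in a picture, given as the dict that the camera call returned (one of the last four; its "shot" number tells which), for a name from the list of things; names that differ only in an ending like _2 or _b are one class to them, and where a whole thing is asked for, a point or a joint stands for the part that bears it (a point fixed in the world has none). Each returns a list of dicts, best first, with "confidence" (0 to 1); they miss things now and then, are a little off and sometimes report something else, mostly with a low value. They report only what shows in the picture. A call takes as long as a camera call.
- regions_of(picture, thing): "pixels" (384x512 bool, what is visible of it) and "pixel" ([column, row] in pixels, amid what is visible of it).
The state is a dict: "time_s": time; "joints": joint angles; "qd": joint speeds; "joint_torque": joint torques, N m; "tcp_pos": TCP position; "eef_rot": TCP orientation; "contact_force": force on the tool from outside, world axes, zero at the start; "moment": the same for the moment, N m; "gripper_width": finger opening in m; "gripper_force": force on a finger pad.
Only numpy, scipy, OpenCV 4.12 (cv2) and the standard library are available. Lean on these libraries where they do the work, as an engineer would, in place of code of your own. Each camera call takes 0.05 s, during which the arm holds its last target. There are 200 camera calls.

## Task

Open the battery charging station that has the yellow lid: press down on the black ribbed pad at the front of the lid until the catch lets go, let the spring lift the lid ajar, then push the lid up and right back until it stands fully open on its own. Leave the station with the blue lid shut, leave the battery pack seated inside, do not disturb the scanner and the red bin beside the stations, and do not pick anything up.

Things in the scene. Friction and masses are not known exactly. Their poses are not given: they have to be found in the camera images.
- station_yellow: White charging station with a yellow lid, fixed on a grey riser block 12 to 48 mm high: 220 mm deep (its x), 150 mm wide (its y), rim 105 mm above its underside, walls 6 mm, hinge deck 27 mm. Origin: centre of its underside, on the riser. Its front faces its own -x, roughly towards the robot, turned up to 0.35 rad; it stands left or right of the blue-lidded one. Inside: a battery bay; the catch by the +y wall.
- yellow_hinge (a point): Middle of the yellow lid's hinge line, fixed on the station, 107 mm above the station's underside and 82 mm behind the station's centre; the hinge line runs along the station's y. Axes as the station's.
- yellow_lid (a joint): Lid angle, rad. 0: shut, level. Pressed in: negative, stop at -0.03 (5 mm at the front edge); the catch lets go after 3 mm at the pad, at about 4 N. As the press is taken away a spring lifts the lid to about 0.33 (front edge 60 mm up). 1.57: upright; 1.75: stop, leaning back. Its stiff hinge keeps it where it is left; it turns with less than 2 N at the front edge, pushed from beneath.
- yellow_pad (a point): Centre of the black ribbed press pad (24 by 52 mm) on top of the yellow lid, 164 mm from the hinge line, 20 mm behind the lid's front edge; moves with the lid. The lid is a flat plate without handle, 184 mm from hinge to front edge, 134 mm wide, 5 mm thick, its top 108 mm above the station's underside when shut, 3 mm above the rim, with 2 mm gaps around it.
- station_blue: The same kind of station with a blue lid, also fixed on a riser of 12 to 48 mm and turned by up to 0.35 rad, beside the yellow one with 30 mm or more between them. Origin and axes as for station_yellow. To be left shut.
- blue_lid (a joint): Angle of the blue lid in rad, with the same meaning and the same kind of catch as yellow_lid; 0 is shut.
- pack: Black battery pack with a yellow band, loose, 130 x 66 x 65 mm, about 0.45 kg, seated in the bay inside the yellow station, its top 80 mm above the station's underside. Origin: centre of its underside.
- scanner: Black and grey handheld scanner lying on its side on the bench beside the stations, loose, head 105 x 66 x 46 mm with a 100 mm handle towards its -y. Origin: on the bench under its middle (46 mm from the centre of the head).
- red_bin: Small open red plastic bin, loose, 140 x 110 x 55 mm over its rim, standing on the bench beside the stations. Origin: centre of its underside.

How it is judged:
By the outcome, as a careful person would: the job done as asked, in the order asked, and still so for the second after the job is handed in, with the robot touching nothing.
It also fails if it takes over 45 s, if anything falls off the work surface, if the arm or the gripper's body presses on something with over 40 N, if the wrist force passes 120 N, or if a joint passes its speed limit or range.

## Working session

There is one attempt and no reset: what is moved stays moved. The work goes in short steps, Python scripts to look and compute and a tool call to move; the robot and the scene stay as the last step left them, time stands still between calls to the robot, and variables do not carry over. Pictures are saved under pics/ and viewed, at most 10 in all, crops included, and the job is handed in when it is done.

Besides the shell and the picture viewer there is one more tool, called after ">>>" as name(argument=value, ...) on one line, values as JSON. jog_arm: Moves the arm, as the interface text tells. Its arguments: {"type":"object","properties":{"moves":{"type":"array"},"newtons":{"type":"number"}},"required":["moves"]}

```bash
mkdir -p pics; cat > h.py <<'E'
import numpy as np, cv2
from plant import get_state, capture, close_job, regions_of
def ray(p,uv):
    d=np.linalg.inv(p["mtx"])@np.array([uv[0],uv[1],1.]); T=np.array(p["world_from_camera"])
    return T[:3,3],T[:3,:3]@d
def at_z(p,uv,z):
    o,d=ray(p,uv); return o+d*(z-o[2])/d[2]
def proj(p,X):
    T=np.linalg.inv(np.array(p["world_from_camera"])); X=np.atleast_2d(X)@T[:3,:3].T+T[:3,3]
    q=X@np.array(p["mtx"]).T; return q[:,:2]/q[:,2:]
E
python3 - <<'E'
from h import *
s=get_state(); print(s)
ims=[]
for n in("scene","top"):
    p=capture(n); ims.append(p["pixels"]); print(n,np.round(p["world_from_camera"],3).tolist(),np.round(p["mtx"],1).tolist())
    for t in("yellow_pad","yellow_lid","station_yellow","station_blue","blue_lid"):
        print(t,[(np.round(r["pixel"],1).tolist(),round(r["confidence"],2),int(r["pixels"].sum())) for r in regions_of(p,t)[:2]])
cv2.imwrite("pics/a.png",ims[0]); cv2.imwrite("pics/b.png",ims[1])
E
```

```text
{'time_s': 0.0, 'joints': array([ 8.77834898e+01,  2.05921872e+01,  6.35460675e-01, -2.03765926e-02,
       -7.01355353e+01, -1.65038704e+01]), 'qd': array([0.05918832, 0.02853771, 0.06428223, 0.0405698 , 0.03320583,
       0.03266211]), 'joint_torque': array([-2.03026202e-04, -5.82722497e+01,  2.93059462e+01,  6.99705586e+00,
        7.01544690e-03, -1.81405326e-04]), 'tcp_pos': array([0.21654253, 0.63882327, 0.2256262 ]), 'eef_rot': array([ 1.79906097e+02, -7.84616362e-03, -1.87273135e+01]), 'contact_force': array([-0.35659707,  0.07321862, -0.04790619]), 'moment': array([-0.01272377, -0.02101824, -0.00572909]), 'gripper_force': 0.0, 'gripper_width': 0.08749020770572737}
scene [[0.17, 0.637, -0.752, 1.555], [0.985, -0.11, 0.13, -0.167], [0.0, -0.763, -0.646, 0.937], [0.0, 0.0, 0.0, 1.0]] [[383.2, 0.0, 259.4], [0.0, 383.2, 185.4], [0.0, 0.0, 1.0]]
yellow_pad [([323.0, 161.9], 0.75, 1218), ([322.2, 181.0], 0.61, 3602)]
yellow_lid [([321.5, 160.9], 0.65, 1202), ([212.3, 198.2], 0.22, 3290)]
station_yellow [([320.2, 178.7], 0.9, 3522)]
station_blue [([215.8, 198.2], 0.69, 3321)]
blue_lid [([212.7, 182.7], 0.98, 1403)]
top [[0.026, -0.99, 0.136, 0.37], [-1.0, -0.026, 0.003, 0.012], [0.001, -0.136, -0.991, 1.49], [0.0, 0.0, 0.0, 1.0]] [[378.9, 0.0, 252.4], [0.0, 378.9, 197.1], [0.0, 0.0, 1.0]]
yellow_pad [([196.1, 197.9], 0.6, 1939)]
yellow_lid [([196.9, 198.3], 0.81, 1884)]
station_yellow [([195.4, 194.4], 0.68, 2798), ([297.3, 192.2], 0.15, 2609)]
station_blue [([141.4, 197.0], 0.66, 1123), ([298.2, 194.8], 0.57, 2620)]
blue_lid [([297.6, 190.3], 0.62, 1759)]
```

View pics/a.png

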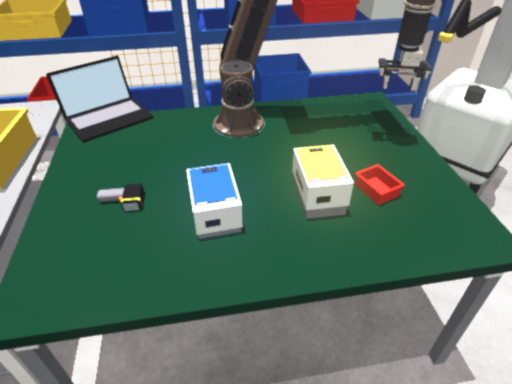

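View pics/b.png

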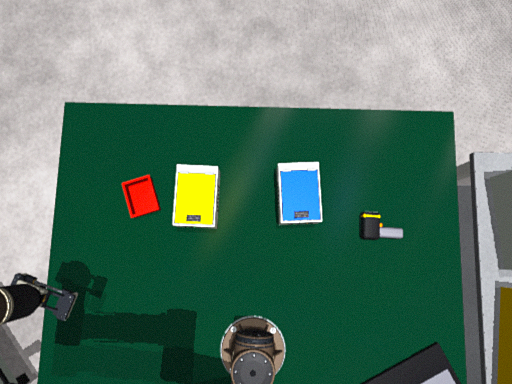

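The top view shows the yellow station at (196,196), with its pad at (194,217) and the bin to its left at (140,196). The blue station is at (299,194) and the scanner at (375,228). The scene view agrees. Next I'll fit the yellow lid's corners in both views.

```bash
cat > fit.py <<'E'
from h import *
from scipy.optimize import least_squares
P={n:capture(n) for n in("scene","top")}
C={}
for n,p in P.items():
    c=dict(scene=(321,161),top=(196,198))[n]
    hsv=cv2.cvtColor(p["pixels"],cv2.COLOR_BGR2HSV)
    m=cv2.inRange(hsv,(22,120,100),(38,255,255)); w=np.zeros_like(m); w[c[1]-45:c[1]+45,c[0]-45:c[0]+45]=1; m*=w
    m=cv2.morphologyEx(m,cv2.MORPH_CLOSE,np.ones((3,3)))
    k=max(cv2.findContours(m,0,2)[0],key=cv2.contourArea); hull=cv2.convexHull(k)[:,0].astype(float)
    C[n]=(m,hull)
def corners(q):
    x,y,yaw,h=q; R=np.array([[np.cos(yaw),-np.sin(yaw)],[np.sin(yaw),np.cos(yaw)]])
    L=np.array([[82-184,-67],[82,-67],[82,67],[82-184,67]])/1000
    return np.c_[L@R.T+[x,y],np.full(4,h+.108)]
def res(q):
    r=[]
    for n,p in P.items():
        quad=cv2.minAreaRect(C[n][1].astype(np.float32)); 
        m=C[n][0]; pts=proj(p,corners(q)).astype(np.float32)
        # signed distance of hull pts to the projected quad (pixel centres ~0.5 px inside)
        r+=[np.clip(cv2.pointPolygonTest(pts.reshape(-1,1,2),tuple(map(float,u)),True)-.3,-4,4) for u in C[n][1]]
        hp=(C[n][1]).astype(np.float32).reshape(-1,1,2)
        r+=[np.clip(cv2.pointPolygonTest(hp,tuple(map(float,u)),True)+.5,-4,4) for u in pts]
    return r
if __name__=="__main__":
    best=None
    for h in(.015,.03,.045):
        X=at_z(P["top"],(196,196),.108+h)
        for yaw in(-.2,0,.2):
            f=least_squares(res,[X[0]+.01,X[1],yaw,h],x_scale=[.01,.01,.1,.01],diff_step=1e-3,loss="soft_l1")
            if best is None or f.cost<best.cost: best=f
    q=best.x; print("pose",q.round(4),"cost",best.cost,len(best.fun), "rms",np.sqrt(np.mean(best.fun**2)))
    for dh in (-.01,.01):
        f=least_squares(lambda a:res([*a,q[3]+dh]),q[:3],diff_step=1e-3,loss="soft_l1");print(dh,f.cost,f.x.round(4))
    x,y,a,h=q; e=np.array([np.cos(a),np.sin(a)])
    pad=np.r_[np.array([x,y])-.082*e,h+.108];print("pad",pad.round(4),"hinge",(np.array([x,y])+.082*e).round(4),h+.107)
    for n,p in P.items():
        print(n,"pad px",proj(p,pad).round(1))
        im=p["pixels"].copy(); cv2.polylines(im,[(proj(p,corners(q))*16).round().astype(int)],True,(0,0,255),1,shift=4)
        u=proj(p,pad)[0].astype(int);im[u[1],u[0]]=(255,0,255); cv2.imwrite(f"pics/f_{n}.png",cv2.resize(im[u[1]-60:u[1]+40,u[0]-50:u[0]+50],None,fx=4,fy=4,interpolation=0))
    a=cv2.imread("pics/f_scene.png");b=cv2.imread("pics/f_top.png");cv2.imwrite("pics/f.png",np.hstack([a,b]))
E
python3 fit.py
```

```text
pose [ 0.5575  0.2239 -0.0082  0.0259] cost 18.950696719504958 28 rms 1.7115996504088618
-0.01 25.760121917834372 [ 0.5565  0.2258 -0.0051]
0.01 26.024556011070327 [ 0.5587  0.2223 -0.0151]
pad [0.4755 0.2246 0.1339] hinge [0.6395 0.2232] 0.13291760465890323
scene pad px [[315.5 153. ]]
top pad px [[193.5 217.8]]
```

View pics/f.png

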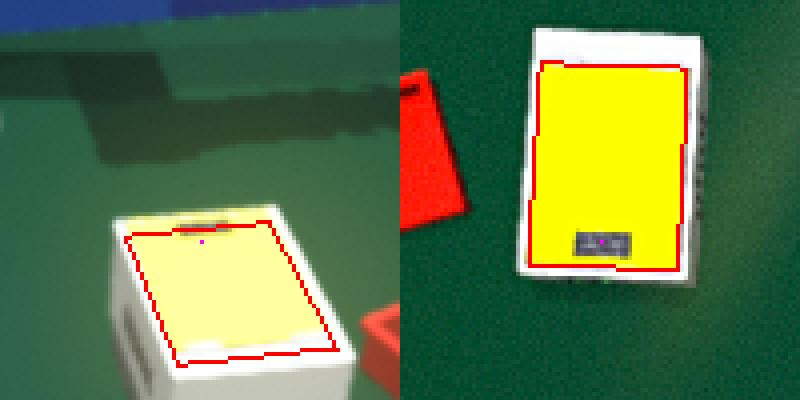

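The top view (right) fits well. In the scene view (left) the far edge is short because the lid looks pale there, so I'll lower that saturation threshold.

```bash
sed -i 's/(22,120,100),(38,255,255))/(20,60 if n=="scene" else 120,100),(40,255,255))/' fit.py; python3 fit.py
```

```text
pose [ 0.5557  0.2206 -0.0175  0.0406] cost 5.9002162116263435 33 rms 0.686675995540615
-0.01 16.99867244346206 [ 0.5545  0.2241 -0.0085]
0.01 16.598095410734256 [ 0.5586  0.2179 -0.0147]
pad [0.4737 0.222  0.1486] hinge [0.6377 0.2191] 0.14762044761309764
scene pad px [[315.  149.4]]
top pad px [[193.6 218. ]]
```

View pics/f.png

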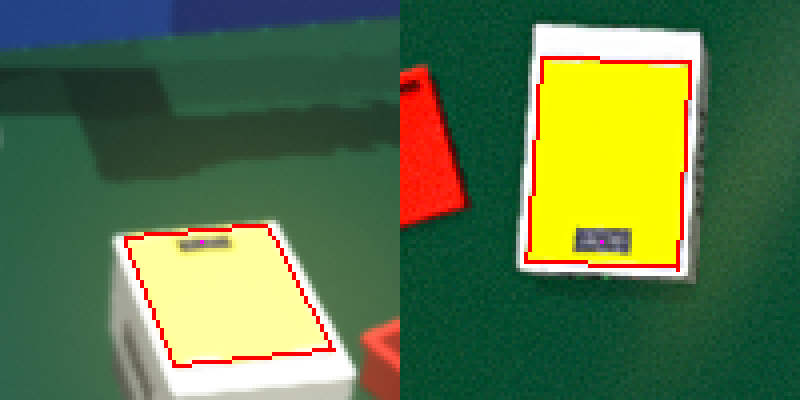

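The fit now matches both views. The pad is at about (0.474, 0.222, 0.149), the yaw is about −1° and the riser about 40 mm, all within the given ranges. I'll close the fingers, turn to −1° and go above the pad.

>>> jog_arm(moves=[[[0,0,0],-9,0],[[0,0,0],-8.7,0],[[3.3,5.15,0],0,0],[[3.3,5.15,0],0,0],[[3.3,5.15,0],0,0],[[3.3,5.15,0],0,0],[[3.3,5.15,0],0,0],[[3.3,5.15,0],0,0],[[3.3,5.15,0],0,0],[[3.3,5.15,0],0,0]], newtons=10)

```text
time_s: 2.05
tcp_pos: [0.4741, 0.2209, 0.2271]
eef_rot: [-180.0, -0.0, -1.0]
contact_force: [0.8, 1.2, -0.5]
gripper_width: 0.0002
gripper_force: 0.0
```

>>> jog_arm(moves=[[[0,0,0],0,0],[[0,0,0],0,0]])

```text
time_s: 2.3
tcp_pos: [0.4734, 0.2224, 0.2267]
eef_rot: [-180.0, -0.0, -1.1]
contact_force: [-0.7, 1.4, -0.5]
gripper_width: 0.0005
gripper_force: 0.0
```

Over the pad. Lid top is near 0.149, so I'll come down to about 0.158 and then feel for it.

>>> jog_arm(moves=[[[0,0,3.5],0,0],[[0,0,2.5],0,0],[[0,0,0.8],0,0],[[0,0,0],0,0]])

```text
time_s: 2.8
tcp_pos: [0.4731, 0.2234, 0.1587]
eef_rot: [180.0, 0.0, -0.9]
contact_force: [-0.1, -0.8, 0.7]
gripper_width: 0.0003
gripper_force: 0.0
```

```bash
python3 - <<'E'
from h import *
ims=[]
for n in("scene","top"):
    p=capture(n); u=proj(p,[.474,.222,.149])[0].astype(int); ims.append(cv2.resize(p["pixels"][u[1]-60:u[1]+40,u[0]-50:u[0]+50],None,fx=4,fy=4))
cv2.imwrite("pics/c.png",np.hstack(ims))
E
```

```text
(no output)
```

View pics/c.png

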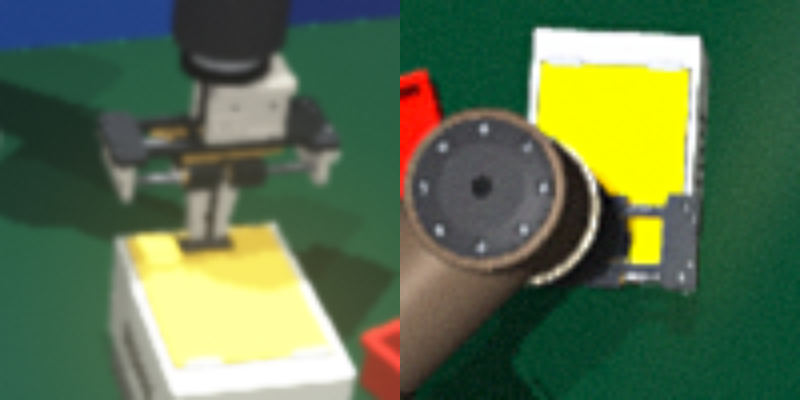

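The closed fingers are right over the pad in the scene view. Now press in small steps.

>>> jog_arm(moves=[[[0,0,0.4],0,0],[[0,0,0.3],0,0],[[0,0,0.2],0,0],[[0,0,0],0,0]])

```text
time_s: 3.4
tcp_pos: [0.4733, 0.2225, 0.1496]
eef_rot: [180.0, 0.0, -1.0]
contact_force: [0.0, 0.2, 0.9]
gripper_width: 0.0005
gripper_force: 0.6
```

>>> jog_arm(moves=[[[0,0,0.2],0,0],[[0,0,0],0,0]])

```text
time_s: 3.65
tcp_pos: [0.4733, 0.2225, 0.1476]
eef_rot: [180.0, -0.0, -1.0]
contact_force: [-1.9, -0.6, 2.9]
gripper_width: 0.0002
gripper_force: 1.3
```

>>> jog_arm(moves=[[[0,0,0.15],0,0],[[0,0,0],0,0]])

```text
time_s: 3.9
tcp_pos: [0.4733, 0.2225, 0.146]
eef_rot: [180.0, -0.0, -1.0]
contact_force: [-1.5, -1.1, 3.6]
gripper_width: 0.0004
gripper_force: 1.6
```

Contact was at about 0.149. I'll press on slowly.

>>> jog_arm(moves=[[[0,0,0.1],0,0],[[0,0,0],0,0]])

```text
time_s: 4.15
tcp_pos: [0.4734, 0.2226, 0.145]
eef_rot: [180.0, -0.0, -1.0]
contact_force: [-0.5, -0.6, 4.1]
gripper_width: 0.0004
gripper_force: 1.8
```

>>> jog_arm(moves=[[[0,0,0.1],0,0],[[0,0,0],0,0]])

```text
time_s: 4.4
tcp_pos: [0.4734, 0.2226, 0.1444]
eef_rot: [-180.0, -0.0, -1.0]
contact_force: [-2.2, -1.1, 7.3]
gripper_width: 0.0006
gripper_force: 3.7
```

The force rises past 4 N about 4.5 mm in, so the lid has reached its stop and the catch should be released. Withdraw upward, then check from the front.

>>> jog_arm(moves=[[[0,0,-0.5],0,0],[[0,0,-1],0,0],[[0,0,-2],0,0],[[0,0,-3.5],0,0],[[0,0,-3.5],0,0],[[-2,0,-2],0,0],[[-3,0,0],0,0],[[-1,0,0],0,0],[[0,0,0],0,0]])

```text
time_s: 5.52
tcp_pos: [0.4131, 0.2239, 0.2694]
eef_rot: [-180.0, -0.0, -1.0]
contact_force: [-0.3, 0.0, -0.2]
gripper_width: 0.0004
gripper_force: 0.0
```

```bash
cat > look.py <<'E'
from h import *
import sys
p=capture("scene"); u=proj(p,[.55,.222,.2])[0].astype(int)
print(get_state()["tcp_pos"],u)
for th in (0,.2,.33,.45,1.2,1.5,1.57,1.65,1.75):
    a=-.0175;e=np.array([np.cos(a),np.sin(a)]);f=np.array([-e[1],e[0]])
    X=[np.r_[np.array([.6377,.2191])-.184*np.cos(th)*e+s*.067*f,.1486+.184*np.sin(th)] for s in(-1,1)]
    print(th,((proj(p,X)-u+[65,75])*4).round(0).tolist())
cv2.imwrite(sys.argv[1],cv2.resize(p["pixels"][u[1]-75:u[1]+60,u[0]-65:u[0]+65],None,fx=4,fy=4))
E
python3 look.py pics/d.png
```

```text
[0.41351075 0.22390208 0.2691933 ] [322 149]
0 [[154.0, 296.0], [298.0, 283.0]]
0.2 [[157.0, 264.0], [304.0, 251.0]]
0.33 [[161.0, 246.0], [309.0, 233.0]]
0.45 [[164.0, 231.0], [315.0, 218.0]]
1.2 [[202.0, 198.0], [369.0, 184.0]]
1.5 [[221.0, 221.0], [395.0, 207.0]]
1.57 [[225.0, 230.0], [401.0, 215.0]]
1.65 [[231.0, 241.0], [408.0, 226.0]]
1.75 [[237.0, 258.0], [416.0, 242.0]]
```

View pics/d.png

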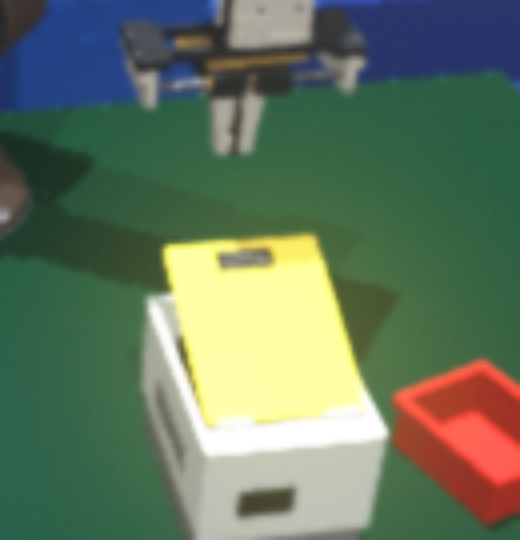

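The lid is ajar: its front edge at (163,246)–(316,236) in the crop matches θ≈0.33, so x≈0.464 and z≈0.208. I'll come down in front of it with the tip about 25 mm below the edge and move up to contact.

>>> jog_arm(moves=[[[0,0,4],0,0],[[0,0,4],0,0],[[0,0,0.8],0,0],[[2,0,0],0,0],[[1.6,0,0],0,0],[[0,0,0],0,0]])

```text
time_s: 6.32
tcp_pos: [0.4514, 0.2234, 0.1818]
eef_rot: [-180.0, -0.1, -1.1]
contact_force: [-0.4, -0.5, 0.3]
gripper_width: 0.0004
gripper_force: 0.0
```

>>> jog_arm(moves=[[[0.5,0,-0.3],0,0],[[0.5,0,-0.8],0,0],[[0.5,0,-1],0,0]])

```text
time_s: 6.7
tcp_pos: [0.4622, 0.2224, 0.2022]
eef_rot: [180.0, 0.2, -1.0]
contact_force: [-11.6, 1.4, 4.1]
gripper_width: 0.0004
gripper_force: 6.0
```

>>> jog_arm(moves=[[[0.7,0,-1.7],0,0],[[0.9,0,-1.65],0,0],[[1,0,-1.5],0,0]])

```text
time_s: 7.08
tcp_pos: [0.4904, 0.2223, 0.252]
eef_rot: [-180.0, -0.0, -1.0]
contact_force: [0.1, 0.3, -0.4]
gripper_width: 0.0005
gripper_force: 0.4
```

```bash
python3 look.py pics/e.png | head -1
```

```text
[0.49222385 0.2227474  0.25389631] [322 149]
```

View pics/e.png

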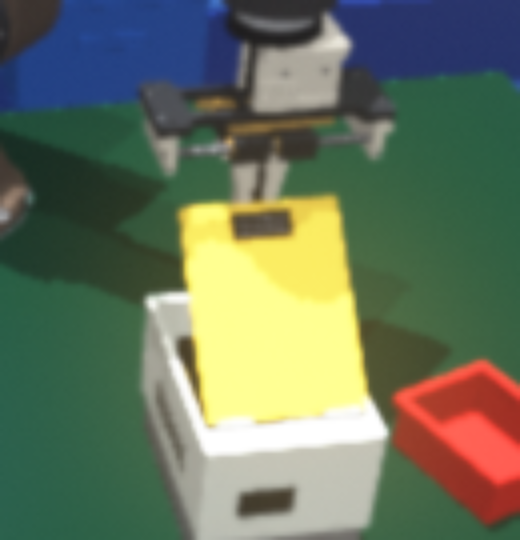

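The lid is rising with the finger: its front edge is now at (181,210)–(336,197), about 0.7 rad. Continue along the arc.

>>> jog_arm(moves=[[[1.3,0,-1.1],0,0],[[1.4,0,-1.1],0,0],[[1.5,0,-1],0,0],[[1.6,0,-0.8],0,0]])

```text
time_s: 7.62
tcp_pos: [0.5484, 0.2215, 0.2929]
eef_rot: [-179.9, -0.1, -1.0]
contact_force: [-1.7, -0.3, 1.8]
gripper_width: 0.0005
gripper_force: 0.8
```

>>> jog_arm(moves=[[[1.7,0,-0.6],0,0],[[1.75,0,-0.4],0,0],[[1.8,0,-0.2],0,0]])

```text
time_s: 8.0
tcp_pos: [0.6012, 0.2204, 0.3034]
eef_rot: [-180.0, -0.0, -1.0]
contact_force: [-1.0, -0.3, 0.8]
gripper_width: 0.0006
gripper_force: 0.4
```

>>> jog_arm(moves=[[[1.6,0,0],0,0],[[1.4,0,0],0,0],[[1,0,0],0,0],[[0.6,0,0],0,0]])

```text
time_s: 8.5
tcp_pos: [0.6471, 0.2195, 0.3021]
eef_rot: [180.0, 0.0, -1.0]
contact_force: [-1.1, 0.8, -0.8]
gripper_width: 0.0007
gripper_force: 0.3
```

>>> jog_arm(moves=[[[0.3,0,0],0,0],[[0.2,0,0],0,0],[[0,0,0],0,0]])

```text
time_s: 8.88
tcp_pos: [0.6518, 0.2195, 0.3028]
eef_rot: [-180.0, -0.0, -1.0]
contact_force: [-0.3, -0.2, 0.0]
gripper_width: 0.0003
gripper_force: 0.0
```

Not at the stop yet, or the lid is coasting. I'll ease forward a little until there is resistance.

>>> jog_arm(moves=[[[0.2,0,0],0,0],[[0.2,0,0],0,0],[[0,0,0],0,0]])

```text
time_s: 9.25
tcp_pos: [0.6551, 0.2194, 0.3027]
eef_rot: [180.0, 0.1, -1.0]
contact_force: [-3.8, 0.7, 1.6]
gripper_width: 0.0008
gripper_force: 2.5
```

```bash
python3 look.py pics/g.png
```

```text
[0.65513776 0.21937774 0.30269518] [322 149]
0 [[154.0, 296.0], [298.0, 283.0]]
0.2 [[157.0, 264.0], [304.0, 251.0]]
0.33 [[161.0, 246.0], [309.0, 233.0]]
0.45 [[164.0, 231.0], [315.0, 218.0]]
1.2 [[202.0, 198.0], [369.0, 184.0]]
1.5 [[221.0, 221.0], [395.0, 207.0]]
1.57 [[225.0, 230.0], [401.0, 215.0]]
1.65 [[231.0, 241.0], [408.0, 226.0]]
1.75 [[237.0, 258.0], [416.0, 242.0]]
```

View pics/g.png

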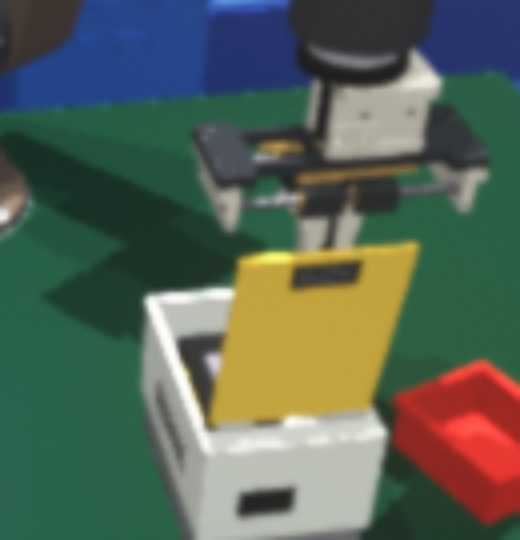

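The lid edge at (238,258)–(417,242) matches 1.75 rad, so it is fully back, and the pack is still seated. I'll withdraw and check that the lid stays.

>>> jog_arm(moves=[[[-1,0,0],0,0],[[-3,0,0],0,0],[[-4,0,-1],0,0],[[-4,0,-2],0,0],[[-2,0,-1],0,0],[[0,0,0],0,0],[[0,0,0],0,0],[[0,0,0],0,0]])

```text
time_s: 10.3
tcp_pos: [0.5163, 0.2218, 0.3414]
eef_rot: [179.9, 0.1, -1.1]
contact_force: [-0.4, 0.2, 0.3]
gripper_width: 0.0007
gripper_force: 0.0
```

```bash
python3 - <<'E'
from h import *
p=capture("scene"); cv2.imwrite("pics/z.png",cv2.resize(p["pixels"][80:260,80:430],None,fx=2.2,fy=2.2)); print(get_state()["contact_force"])
E
```

```text
[-0.65079938 -0.34643229  0.04725138]
```

View pics/z.png

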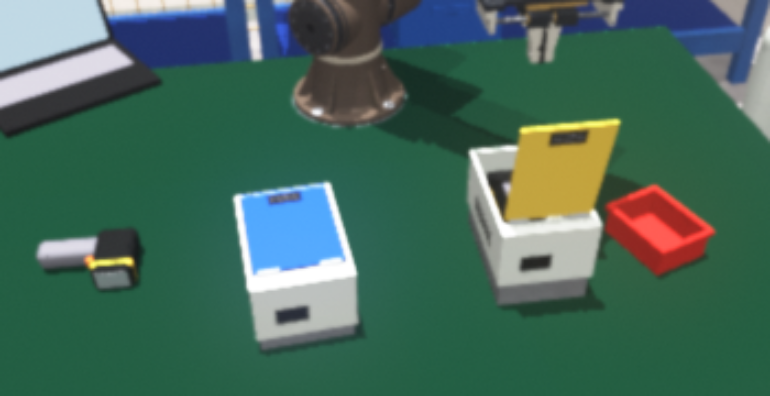

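The yellow lid stands open on its own at (565,170). The blue lid is shut at (295,230), the scanner and bin are where they were, and the arm is clear. Handing in.

```bash
python3 -c "from plant import close_job; print(close_job())"
```

```text
the job is handed in; nothing more can be done
None
```

The yellow lid stands fully open on its own at about 1.75 rad, with the pack still seated, the blue station shut, and the scanner and bin untouched; I handed the job in after about 10 s of robot time.

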